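# Ease the glue press down off its ratchet

## Robot

A 6-joint arm with a two-finger parallel gripper is mounted at the origin on the work surface. World frame = base frame: x ahead of the robot, y to its left, z up, the work surface at z = 0. Lengths are in m, angles in rad, forces in N, time in s.
With the tool pointing down it reaches from about 0.35 to 0.85 m from the base axis. Payload 8.1 kg.
Tool frame: the origin (TCP) lies midway between the tips of the shut fingers; the grasp point (between the pads) lies 19 mm behind it (robot.grip_point_offset is the distance from the TCP to the grasp point, in m); z points along the fingers, y is the line along which they close (so a half turn about z gives the same grasp; the last joint's range is limited). The gripper opens to 93 mm and grips with 3 to 60 N. Pads are 15 mm wide; open, the fingers measure 128 mm over their backs; the gripper's body (75 mm by 188 mm) begins 65 mm behind the grasp point.
Start: joints at [1.047, 0.13, 1.488, -0, 1.523, -0.085], TCP at [0.255, 0.543, 0.219] pointing down, gripper open.
Joint ranges: [-2.96, 2.96], [-0.89, 2.26], [0.02, 2.5], [-1.34, 4.48], [0, 2.73], [-2.66, 2.66]. Speed limits (rad/s): [2.39, 2.39, 2.79, 3.14, 3.14, 3.14].

## Interface

Orientations are given as a rotation vector (axis times angle).
In Python, from plant import robot, read_camera, job gives the robot as it stands.
- The arm moves only by the shell command python3 -m inch 'ROWS' [FORCE]. ROWS is JSON, one flat list of numbers, 5 for each row, row after row: the shift along the world's x, y, z in mm, then the turn about the world's z in degrees, then the opening in per cent of the stroke, from 0 (shut) to 100 (fully open). In form: [dx, dy, dz, yaw, hand, dx, dy, dz, yaw, hand, ...]. A call has 1 to 10 rows; each row is the pose to reach, as a shift and turn from the pose commanded when the call began; what a row does not reach only later rows make up. A row lasts 1/12 s, in which the tool goes at most 41.7 mm and 7.16 degrees, less where a joint would pass 70% of its speed; a pose out of reach is approached as far as the arm can. A call with a gripper value outside its range is refused whole. The fingers move at their own pace and stop on an object; FORCE is the grip in N (left out, the last holds). Time passes only in rows, so rows that repeat a pose let the fingers close. It gives the time, the measured TCP pose, the force, the opening and the grip force at its end, in the units of the state.
- robot.read_state(): the state, without advancing time (a new reading comes with each control period).
- read_camera(name): name is "scene" or "top" or "wrist"; returns a dict with "image" (384x512x3 uint8, blue, green, red), "K" (3x3 intrinsics, pixels), "extrinsics" (4x4, takes a point from world to camera coordinates); the wrist camera has in their place "mount" (4x4, takes a point from camera to tool coordinates, whose origin is the TCP and whose axes are the flange's). Camera axes: x right, y down, z forward; pixel columns grow to the right and rows downward; lengths in m; the calibration is good to about 2 mm. A picture is of the moment at which its call begins: read the wrist's pose just before it. There is no depth.
- job.close_job(): hands the job in; it is judged then, once.
The state is a dict: "t": time; "q": joint angles; "dq": joint speeds; "joint_torque": joint torques, N m; "tool_pos": TCP position; "orientation": TCP orientation; "force": force on the tool from outside, world axes, zero at the start; "wrist_torque": the same for the moment, N m; "opening": finger opening in m; "gripper_force": force on a finger pad.
Only numpy, scipy, OpenCV 4.12 (cv2) and the standard library are available. Lean on these libraries where they do the work, as an engineer would, in place of code of your own. Each camera call takes 0.05 s, during which the arm holds its last target. There are 200 camera calls.

## Task

The heavy plate of the bench glue press hangs above a glued-up wooden block, held up by the sprung pawl in the winch's ratchet wheel. Throw the release lever over to its other stop without forcing it, wind the crank up a touch so that the pawl springs clear of the wheel, then ease the plate slowly down on the crank and, feeling for the block, set it down without a knock and without driving it down, so that it presses with its own weight alone. Leave the lever over and the pawl off, let go, and leave the other things around the press where they are.

Things in the scene. Friction and masses are not known exactly. Their poses are not given: they have to be found in the camera images.
- press: the glue press, fixed: base plate 200 x 320 x 16 mm, round columns at y +-132 mm, crosshead (top 170 mm high), on it a hand winch between cheek plates (x +-40 mm, tops 275 mm; its rack stands up to 315 mm high). Origin: middle of the underside; z up; the crank is on its -x side, the ratchet wheel (96 mm, 12 teeth), pawl and release lever on its +x side
- drum_axis (a point): fixed point on the winch drum's horizontal axis, which runs along the press's x: the centre of the circle, 95 mm in radius, on which the middle of the crank's grip travels (in the plane across the press's x). In the press's frame at (-100, -37, 222) mm
- crank_grip (a point): middle of the crank's black grip, a cylinder 26 mm in diameter, 72 mm long, along the press's x, free to spin on its pin. The crank's arm is at its +x end, 37 mm from the middle; the -x end is free. At first it stands about 49 degrees from the top of its circle towards the press's -y; with the plate down, 15 to 50 degrees past the top towards +y
- drum (a joint): turn of drum, ratchet wheel and crank about the press's +x axis (right-handed), rad; grows as the plate is wound up (near the top of its circle the grip then moves towards the press's -y). A pinion and rack move the plate 30 mm per rad. Upper stop near 0.6. The plate's weight pulls it back with 7 to 11 N at the grip; once the pawl is off only the hand on the crank holds it
- lever_tab (a point): middle of the release lever's steel tab (20 mm along the press's x, 7 mm thick, 26 mm high), 40 mm from the lever's pivot; the highest part of the winch's +x side. It is pushed towards the press's +y; nothing stands beside it within 50 mm at its height but the rack, 57 mm nearer the crank side
- lever_pivot (a point): the pin, along the press's x, on which lever and pawl turn; fixed, 65 mm above the drum axis
- lever (a joint): release lever, rad: 0 to 0.10 at first, leaning to the press's -y, pawl sprung into the wheel; 0.55 = at its stop on the +y side, pawl sprung out. Stays where it is left; 4 to 9 N at the tab throws it. That only loads the spring: the loaded tooth jams the pawl until the drum is wound up some 0.05 to 0.13 rad, then the pawl springs clear and stays off
- pawl_tip (a point): nose of the pawl at the top of the ratchet wheel: about 37 mm above the drum axis while in the teeth, 52 to 58 mm above it when it has sprung clear
- ram: the steel press plate (110 x 150 x 18 mm) with its upright rack, 2.2 to 3.3 kg, sliding up and down in the press. Origin: middle of the plate's underside. Under it, on a plywood bed board packed up to a different height each time, lies the block of three glued layers (62 x 150 x 35 mm); its top is not measured: it lies 32 to 53 mm below the plate's underside at first, and must be felt for
- glue: white glue bottle, 56 mm in diameter, 150 mm tall, standing beside the press; bystander. Origin: middle of its underside
- offcut: wooden offcut 90 x 50 x 30 mm beside the press; bystander
- plane: block plane 160 mm long; bystander
- chisel: chisel lying in front of the press, 240 mm long; bystander

How it is judged:
By the outcome, as a careful person would: the job done as asked, in the order asked, and still so for the second after the job is handed in, with the robot touching nothing.
It also fails if it takes over 72 s, if anything falls off the work surface, if the arm or the gripper's body presses on something with over 40 N, if the wrist force passes 120 N, or if a joint passes its speed limit or range.

## Working session

There is one attempt and no reset: what is moved stays moved. The work goes in short steps, Python scripts to look and compute and a shell command to move; the robot and the scene stay as the last step left them, time stands still between calls to the robot, and variables do not carry over. Pictures are saved under pics/ and viewed, at most 10 in all, crops included, and the job is handed in when it is done.

```bash
ls; mkdir -p pics
python3 - <<'E'
from plant import robot, read_camera
import cv2,numpy as np
for n in("scene","top"):
    d=read_camera(n); cv2.imwrite(f"pics/{n}0.png",d["image"]); print(n,d["K"].tolist() if hasattr(d["K"],'tolist') else d["K"],np.round(d["extrinsics"],4).tolist())
print(robot.read_state(), robot.grip_point_offset)
E
```

```text
pics
scene [[382.1944517210996, 0.0, 258.0188683075397], [0.0, 382.1944517210996, 187.79840859203867], [0.0, 0.0, 1.0]] [[-0.8694, 0.4938, -0.0168, 0.5249], [0.322, 0.5404, -0.7773, -0.0129], [-0.3747, -0.6812, -0.6289, 1.4197], [0.0, 0.0, 0.0, 1.0]]
top [[465.38467594182913, 0.0, 255.0410225662745], [0.0, 465.38467594182913, 190.7316833608903], [0.0, 0.0, 1.0]] [[0.0079, -1.0, -0.0055, -0.0249], [-0.9974, -0.0075, -0.0719, 0.564], [0.0719, 0.006, -0.9974, 1.3052], [0.0, 0.0, 0.0, 1.0]]
{'t': 0.1, 'q': array([ 1.04661803e+00,  1.31086524e-01,  1.48916379e+00,  3.92894059e-05,
        1.52299363e+00, -8.53898780e-02]), 'dq': array([ 0.00040683, -0.00204799, -0.00225911,  0.00111264,  0.00115498,
       -0.00097547]), 'joint_torque': array([ 1.53116438e-03, -5.61336422e+01, -4.93098092e+01,  7.69691099e-02,
        2.90594070e-02, -2.42563038e-05]), 'tool_pos': array([0.25461153, 0.54273742, 0.21769543]), 'orientation': array([-6.83617902e-01, -3.06576524e+00,  2.45538987e-03]), 'force': array([ 0.77334515,  0.36448926, -0.24627532]), 'wrist_torque': array([-0.02058199,  0.0231982 ,  0.03526564]), 'gripper_force': 0.0, 'opening': 0.09295729321728655} 0.0188
```

View pics/scene0.png

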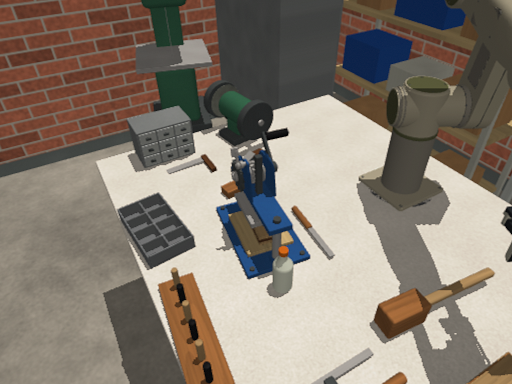

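View pics/top0.png

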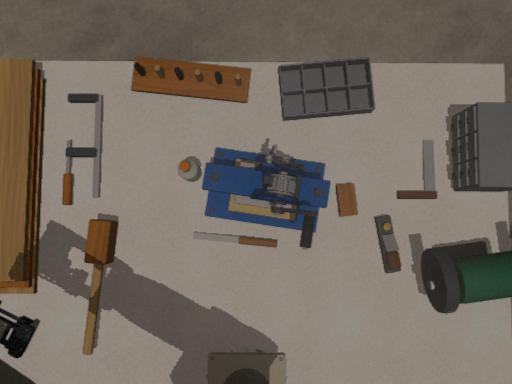

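The scene shows the press in the middle with its crank facing the robot. In the top view, the blue base corners are near (215,149), (325,163), (318,230) and (206,218), the crank grip is near (308,231), and the lever and wheel side is near (275,150). Next I'll measure the pose.

```bash
cat > h.py <<'E'
import numpy as np,cv2
from plant import robot, read_camera
from scipy.spatial.transform import Rotation as R
def cam(n):
    s=robot.read_state(); d=read_camera(n)
    if n=="wrist":
        T=np.eye(4);T[:3,:3]=R.from_rotvec(s["orientation"]).as_matrix();T[:3,3]=s["tool_pos"]
        E=np.linalg.inv(T@np.array(d["mount"]))
    else: E=np.array(d["extrinsics"])
    return d["image"],np.array(d["K"]),E
def ray(K,E,px):
    r=E[:3,:3].T@np.linalg.inv(K)@np.array([px[0],px[1],1.]); return -E[:3,:3].T@E[:3,3], r/np.linalg.norm(r)
def onz(K,E,px,z):
    c,r=ray(K,E,px); return c+r*(z-c[2])/r[2]
def proj(K,E,p):
    v=K@(E[:3,:3]@np.asarray(p)+E[:3,3]); return v[:2]/v[2]
def tri(*a):
    A=np.zeros((3,3));b=np.zeros(3)
    for c,r in a:
        M=np.eye(3)-np.outer(r,r);A+=M;b+=M@c
    return np.linalg.solve(A,b)
E
python3 - <<'E'
from h import *
im,K,E=cam("top")
hsv=cv2.cvtColor(im,cv2.COLOR_BGR2HSV)
m=cv2.inRange(hsv,(100,120,30),(125,255,255)); m[:130]=0;m[260:]=0;m[:,:190]=0;m[:,345:]=0
ys,xs=np.nonzero(m); P=np.c_[xs,ys]
print(len(P)); 
for p in [(215,149),(325,163),(318,230),(206,218)]: print(onz(K,E,p,.016).round(4))
c=cv2.resize(im[125:260,170:360],None,fx=4.2,fy=4.2,interpolation=cv2.INTER_CUBIC); cv2.imwrite("pics/topc.png",c[:600,:800])
ims,K2,E2=cam("scene")
c=cv2.resize(ims[110:310,190:350],None,fx=3,fy=3,interpolation=cv2.INTER_CUBIC); cv2.imwrite("pics/scenec.png",c)
E
```

```text
3853
[0.684  0.0956 0.016 ]
[ 0.6457 -0.2205  0.016 ]
[ 0.4541 -0.2001  0.016 ]
[0.4857 0.1184 0.016 ]
```

View pics/topc.png

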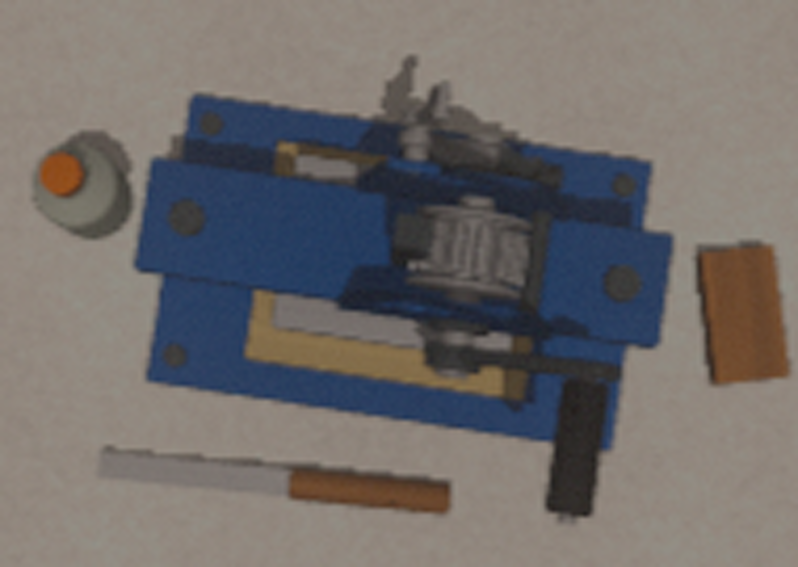

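View pics/scenec.png

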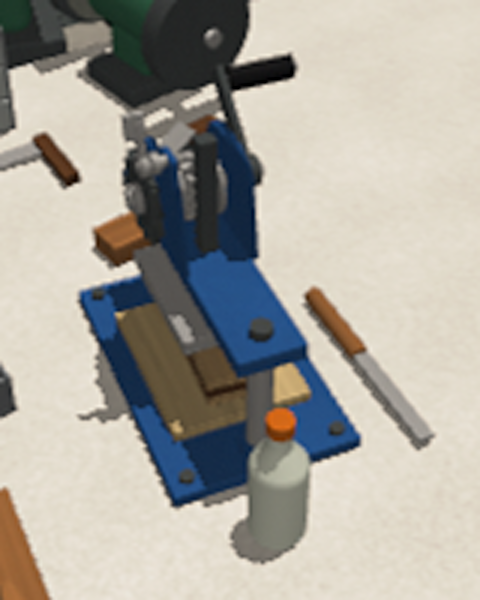

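The zoomed top view puts the base corners at crop (192,95), (650,162), (610,448) and (148,380). The grip runs from (585,380) to (570,515), and the lever and tab are near (410–440,90). I'll compute the pose from these corners.

Run:
```python
from h import *
im,K,E=cam("top"); im2,K2,E2=cam("scene")
px=np.array([(192,95),(650,162),(610,448),(148,380)])/4.2+[170,125]
W=np.array([onz(K,E,p,.016)[:2] for p in px])
L=np.array([(.1,.16),(.1,-.16),(-.1,-.16),(-.1,.16)])
H=(L-L.mean(0)).T@(W-W.mean(0)); yaw=np.arctan2(H[0,1]-H[1,0],H[0,0]+H[1,1])
c,s=np.cos(yaw),np.sin(yaw);Rz=np.array([[c,-s],[s,c]]); t=W.mean(0)
print(W.round(4),np.degrees(yaw),t, (W-(L@Rz.T+t)).round(4))
np.save("press.npy",[t[0],t[1],yaw])
def w(x,y,z): return np.r_[Rz@[x/1e3,y/1e3]+t,z/1e3]
a=np.radians(49)
pts=dict(drum=(-100,-37,222),grip=(-100,-37-95*np.sin(a),222+95*np.cos(a)),gfree=(-136,-37-95*np.sin(a),222+95*np.cos(a)),piv=(50,-37,287))
for x in(50,60,70):
  for b in (20,30,): pts[f'tab{x}_{b}']=(x,-37-40*np.sin(np.radians(b)),287+40*np.cos(np.radians(b)))
for k,v in pts.items():
    p=w(*v); print(k,p.round(4),"topc",((proj(K,E,p)-[170,125])*4.2).round(),"scenec",((proj(K2,E2,p)-[190,110])*3).round())
print(cam("wrist")[1])
```

```text
[[ 0.6881  0.0936]
 [ 0.6441 -0.2198]
 [ 0.4494 -0.1923]
 [ 0.4928  0.1207]] -7.956343601888414 [ 0.56857881 -0.04944374] [[-0.0017 -0.0016]
 [-0.0014  0.0019]
 [ 0.002   0.0018]
 [ 0.0011 -0.0021]]
drum [ 0.4644 -0.0722  0.222 ] topc [444. 426.] scenec [285. 159.]
grip [ 0.4545 -0.1433  0.2843] topc [581. 446.] scenec [257.  71.]
gfree [ 0.4188 -0.1383  0.2843] topc [571. 512.] scenec [289.  64.]
piv [ 0.613 -0.093  0.287] topc [488. 152.] scenec [141. 138.]
tab50_20 [ 0.6111 -0.1066  0.3246] topc [519. 146.] scenec [134.  97.]
tab50_30 [ 0.6102 -0.1128  0.3216] topc [530. 149.] scenec [132.  96.]
tab60_20 [ 0.621  -0.1079  0.3246] topc [521. 128.] scenec [124.  99.]
tab60_30 [ 0.6201 -0.1142  0.3216] topc [533. 130.] scenec [122.  99.]
tab70_20 [ 0.6309 -0.1093  0.3246] topc [524. 109.] scenec [114. 102.]
tab70_30 [ 0.63   -0.1156  0.3216] topc [535. 112.] scenec [112. 101.]
[[334.23271815   0.         252.33114071]
 [  0.         334.23271815 187.47429287]
 [  0.           0.           1.        ]]
```

```bash
python3 -m inch '[0,0,40,0,0, 15,-25,75,2,0, 35,-50,100,4,0, 55,-80,120,6,0, 75,-115,140,8,0, 95,-150,160,10,0, 115,-185,180,12,0, 135,-220,200,14,0, 155,-255,210,16,0, 175,-290,220,17,0]' 10
python3 -m inch '[15,-35,5,0,0, 30,-70,10,0,0, 45,-105,10,0,0, 60,-140,10,0,0, 75,-175,10,0,0, 90,-210,10,0,0, 105,-245,10,0,0, 120,-270,10,0,0, 120,-270,10,0,0, 120,-270,10,0,0]'
python3 - <<'E'
from h import *
im,K,E=cam("wrist"); cv2.imwrite("pics/w1.png",im)
print(robot.read_state(), np.linalg.inv(E)[:3,3])
E
```

```text
t: 1.18
tool_pos: [0.4233, 0.2643, 0.4366]
orientation: [0.219, 3.132, 0.002]
force: [1.1, 0.0, 0.6]
opening: 0.0308
gripper_force: 0.0
t: 2.02
tool_pos: [0.543, -0.0057, 0.444]
orientation: [-0.228, -3.132, -0.0]
force: [0.0, 1.3, 0.2]
opening: 0.0005
gripper_force: 0.0
{'t': 2.0667, 'q': array([-1.03030290e-01,  8.13606728e-04,  1.21472625e+00,  3.65566153e-04,
        1.92687934e+00, -1.53036701e+00]), 'dq': array([ 0.03345138, -0.02160908,  0.00403735,  0.00235655,  0.00370362,
        0.00393451]), 'joint_torque': array([-1.46740213e+00, -4.71811008e+01, -4.81149530e+01, -1.82274040e-01,
       -2.44018313e-02, -1.04894706e-01]), 'tool_pos': array([ 0.54267307, -0.00450747,  0.44447908]), 'orientation': array([-2.24894793e-01, -3.13271506e+00, -5.78509099e-04]), 'force': array([-0.03953809,  0.18014752, -0.47508536]), 'wrist_torque': array([ 0.04251435,  0.00119642, -0.00075218]), 'gripper_force': 0.0, 'opening': 0.0006141821171718452} [0.46666079 0.00560198 0.60874544]
```

View pics/w1.png

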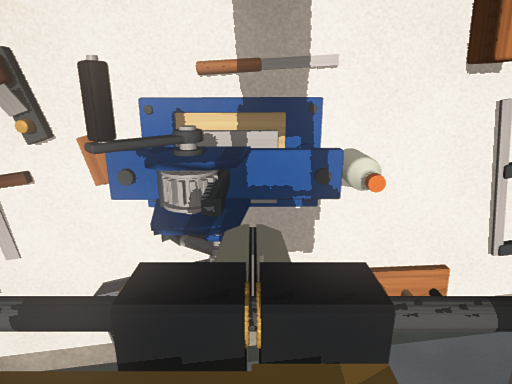

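The wrist camera looks back toward the robot side of the tool. It shows the crank and drum, but the hand hides the lever side. I'll move further along +x to see the lever.

```bash
python3 -m inch '[35,-20,0,0,0, 70,-40,0,0,0, 105,-60,0,0,0, 140,-80,0,0,0, 160,-85,0,0,0, 160,-85,0,0,0, 160,-85,0,0,0]'
python3 - <<'E'
from h import *
im,K,E=cam("wrist"); cv2.imwrite("pics/w2.png",im); np.savez("w2.npz",K=K,E=E)
print(robot.read_state()["tool_pos"], np.linalg.inv(E)[:3,3])
E
```

```text
t: 2.65
tool_pos: [0.7034, -0.088, 0.4423]
orientation: [-0.221, -3.13, -0.001]
force: [0.5, 0.6, -0.2]
opening: 0.0005
gripper_force: 0.0
[ 0.70268279 -0.08768511  0.44439538] [ 0.62731762 -0.07716758  0.60721729]
```

View pics/w2.png

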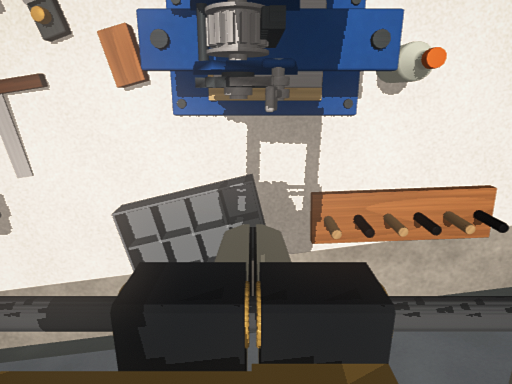

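The lever and pawl pin show at about (265–285, 65–110). I'll zoom in there.

Run:
```python
import cv2
im=cv2.imread("pics/w2.png"); a=cv2.resize(im[50:125,195:315],None,fx=5,fy=5,interpolation=cv2.INTER_CUBIC)
im=cv2.imread("pics/scene0.png"); b=cv2.resize(im[135:195,225:275],None,fx=4,fy=4,interpolation=cv2.INTER_CUBIC)
c=cv2.copyMakeBorder(a,0,0,0,200,cv2.BORDER_CONSTANT); c[:240,600:800]=b; cv2.imwrite("pics/w2c.png",c)
```

```text
(no output)
```

View pics/w2c.png

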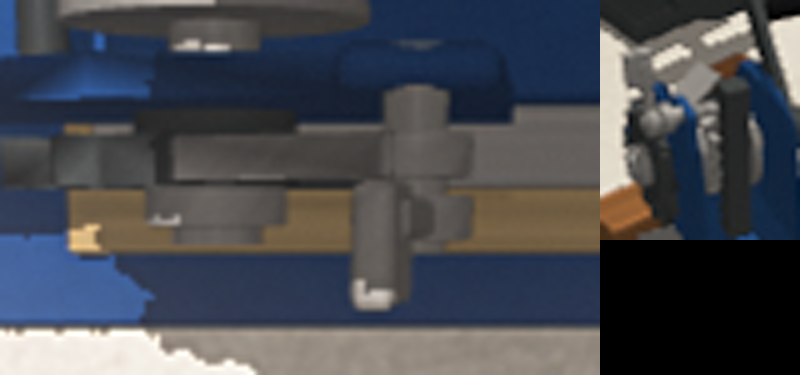

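Run:
```python
from h import *
d=np.load("w2.npz");K,E=d["K"],d["E"]; x,y,yaw=np.load("press.npy")
im,Kt,Et=cam("top")
f=lambda c:np.array(c)/5+[195,50]
def loc(p):
    c,s=np.cos(yaw),np.sin(yaw);q=p[:2]-[x,y];return (np.r_[c*q[0]+s*q[1],-s*q[0]+c*q[1],p[2]]*1e3).round(1)
def show(n,p): print(n,p.round(4),loc(p),"topc",((proj(Kt,Et,p)-[170,125])*4.2).round())
show("tabmid",onz(K,E,f((380,245)),.325))
for n,c in dict(nearend=(372,185),farend=(375,300)).items():show(n,onz(K,E,f(c),.335))
show("pin",onz(K,E,f((430,155)),.297)); show("pinend",onz(K,E,f((430,240)),.29))
show("drumend",onz(K,E,f((218,235)),.222))
```

```text
tabmid [ 0.6353 -0.063   0.325 ] [ 68.   -4.2 325. ] topc [436. 100.]
nearend [ 0.6259 -0.0636  0.335 ] [ 58.7  -6.1 335. ] topc [438. 115.]
farend [ 0.6433 -0.0653  0.335 ] [ 76.2  -5.4 335. ] topc [441.  82.]
pin [ 0.6221 -0.0509  0.297 ] [ 53.2   6.  297. ] topc [411. 133.]
pinend [ 0.6367 -0.052   0.29  ] [ 67.8   6.9 290. ] topc [413. 108.]
drumend [ 0.631  -0.0932  0.222 ] [ 67.9 -34.7 222. ] topc [482. 137.]
```

The tab sits at press (68, −4, 325) and the pivot at y≈6. So the push is about 22 mm along +y. I'll come down beside the tab on its −y side.

```bash
python3 -m inch '[-25,-7,-10,0,0, -50,-14,-40,0,0, -74,-20,-70,0,0, -74,-20,-100,0,0, -74,-20,-129,0,0, -74,-20,-129,0,0, -74,-20,-129,0,0]'
python3 -m inch '[0.4,3,0,0,0, 0.8,6,0,0,0, 1.2,9,0,0,0, 1.7,12,0,0,0, 2.1,15,0,0,0, 2.5,18,0,0,0, 2.8,20,0,0,0, 2.8,20,0,0,0]'
```

```text
t: 3.33
tool_pos: [0.6271, -0.108, 0.3165]
orientation: [-0.221, -3.133, -0.0]
force: [0.5, -0.9, 0.2]
opening: 0.0007
gripper_force: 0.0
t: 4.0
tool_pos: [0.6316, -0.0887, 0.3156]
orientation: [-0.222, -3.133, -0.0]
force: [-0.6, 0.0, -0.5]
opening: 0.0004
gripper_force: 0.0
```

```bash
for i in 1; do python3 -m inch '[0.2,1.5,0,0,0, 0.4,3,0,0,0, 0.6,4.5,0,0,0, 0.8,6,0,0,0, 0.8,6,0,0,0]'; done; python3 -m inch '[0.2,1.5,0,0,0, 0.4,3,0,0,0, 0.6,4.5,0,0,0, 0.8,6,0,0,0, 0.8,6,0,0,0]'
```

```text
t: 4.42
tool_pos: [0.6322, -0.0834, 0.3158]
orientation: [-0.223, -3.134, 0.001]
force: [-0.6, -1.3, 1.3]
opening: 0.0001
gripper_force: 0.6
t: 4.83
tool_pos: [0.6333, -0.0774, 0.3165]
orientation: [0.223, 3.133, -0.001]
force: [-0.9, -3.9, 4.2]
opening: 0.0008
gripper_force: 2.4
```

```bash
python3 -m inch '[0.2,1.5,0,0,0, 0.4,3,0,0,0, 0.6,4.5,0,0,0, 0.8,6,0,0,0, 0.8,6,0,0,0]'; python3 -m inch '[0.2,1.5,0,0,0, 0.4,3,0,0,0, 0.6,4.5,0,0,0, 0.8,6,0,0,0, 0.8,6,0,0,0]'
```

```text
t: 5.25
tool_pos: [0.6342, -0.0714, 0.3164]
orientation: [0.223, 3.132, -0.001]
force: [-1.1, -5.3, 4.5]
opening: 0.0005
gripper_force: 2.4
t: 5.67
tool_pos: [0.635, -0.0655, 0.3162]
orientation: [0.223, 3.133, -0.001]
force: [-0.7, -5.6, 3.2]
opening: 0.0001
gripper_force: 2.9
```

```bash
python3 -m inch '[0.1,1,0,0,0, 0.3,2,0,0,0, 0.3,2,0,0,0]'; python3 -m inch '[0.1,1,0,0,0, 0.3,2,0,0,0, 0.3,2,0,0,0]'
```

```text
t: 5.92
tool_pos: [0.6352, -0.0636, 0.316]
orientation: [0.224, 3.133, -0.001]
force: [-0.2, -5.3, 2.9]
opening: 0.0006
gripper_force: 3.1
t: 6.17
tool_pos: [0.6353, -0.0629, 0.3159]
orientation: [0.225, 3.133, -0.004]
force: [-0.0, -10.7, 2.5]
opening: 0.0003
gripper_force: 5.4
```

Run:
```python
from h import *
x,y,yaw=np.load("press.npy");p=robot.read_state()["tool_pos"]
c,s=np.cos(yaw),np.sin(yaw);q=p[:2]-[x,y];print((c*q[0]+s*q[1])*1e3,(-s*q[0]+c*q[1])*1e3)
im,K,E=cam("scene"); a=cv2.resize(im[125:205,215:295],None,fx=6,fy=6,interpolation=cv2.INTER_CUBIC); cv2.imwrite("pics/s2.png",a)
```

```text
67.9316541655556 -4.125469845707885
```

The lever is at its stop: the force rose, the travel was about 22 mm, and the face is where a 0.55 rad throw would put it. I'll back off and go to the crank grip.

```bash
python3 -m inch '[-1,-8,0,0,0, -2,-15,20,0,0, -2,-15,60,0,0, -2,-15,95,0,0, -38,-28,105,0,100, -75,-42,105,0,100, -112,-56,105,0,100, -148,-70,105,0,100, -181,-82,105,0,100, -181,-82,105,0,100]' 25
python3 - <<'E'
from h import *
im,K,E=cam("wrist"); cv2.imwrite("pics/w3.png",im); 
x,y,yaw=np.load("press.npy")
im2,Ks,Es=cam("scene"); a=cv2.resize(im2[115:205,205:305],None,fx=4,fy=4,interpolation=cv2.INTER_CUBIC)
o=np.zeros((384,912,3),np.uint8);o[:384,:512]=im;o[:360,512:912]=a; cv2.imwrite("pics/w3c.png",o[:,:800]if 0 else cv2.resize(o,(800,337)))
print(robot.read_state()["tool_pos"],proj(K,E,(0.4545,-.1433,.2843)),proj(K,E,(.4188,-.1383,.2843)))
E
```

```text
t: 7.05
tool_pos: [0.4504, -0.1441, 0.4214]
orientation: [0.225, 3.133, -0.0]
force: [-0.4, 0.1, -1.5]
opening: 0.0356
gripper_force: 0.0
[ 0.45376826 -0.14310804  0.42104322] [253.84424023 180.84316468] [253.71103289 142.36210009]
```

View pics/w3c.png

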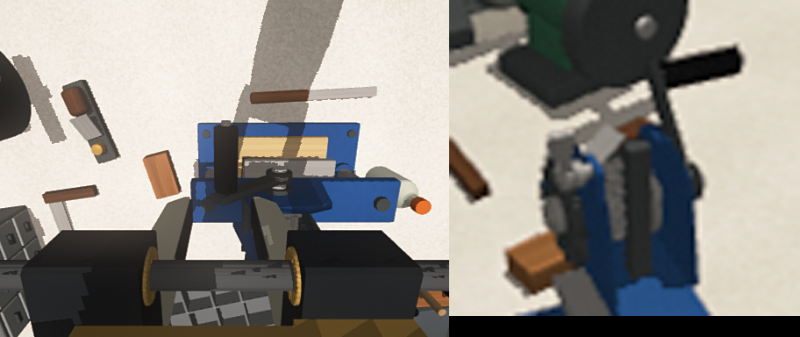

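The grip sits about 3 mm further toward +y than predicted (seen at column 226, predicted 222.6), and the lever looks upright or thrown. I'll descend over the grip and close.

```bash
python3 -m inch '[0,3,0,0,100, 0,3,-30,0,100, 0,3,-60,0,100, 0,3,-90,0,100, 0,3,-120,0,100, 0,3,-140,0,100, 0,3,-154,0,100, 0,3,-154,0,100]' 25
python3 -m inch '[0,0,0,0,60, 0,0,0,0,50, 0,0,0,0,40, 0,0,0,0,35, 0,0,0,0,30, 0,0,0,0,20, 0,0,0,0,15, 0,0,0,0,10, 0,0,0,0,10]' 25
```

```text
t: 7.82
tool_pos: [0.4535, -0.1384, 0.2622]
orientation: [-0.22, -3.127, -0.005]
force: [-0.3, 0.4, -0.2]
opening: 0.0923
gripper_force: 0.0
t: 8.57
tool_pos: [0.4543, -0.1402, 0.2668]
orientation: [0.223, 3.134, -0.0]
force: [0.5, 1.1, -0.2]
opening: 0.0376
gripper_force: 0.0
```

```bash
python3 -m inch '[0,0,0,0,0, 0,0,0,0,0, 0,0,0,0,0, 0,0,0,0,0]' 25
python3 - <<'E'
from h import *
s=robot.read_state();print(s["tool_pos"],s["force"])
x,y,yaw=np.load("press.npy");p=s["tool_pos"];c,si=np.cos(yaw),np.sin(yaw)
def loc(p):
    q=(p[:2]-[x,y])*1e3;return np.r_[c*q[0]+si*q[1],-si*q[0]+c*q[1],p[2]*1e3+18.8]
l=loc(p);print(l,"angle from top",np.degrees(np.arctan2(l[1]+37,l[2]-222)),np.hypot(l[1]+37,l[2]-222))
E
```

```text
t: 8.9
tool_pos: [0.4543, -0.1401, 0.2667]
orientation: [-0.223, -3.134, -0.0]
force: [0.0, 0.5, -0.6]
opening: 0.0251
gripper_force: 25.0
[ 0.45425614 -0.14009988  0.26669967] [ 0.04893828  0.48286375 -0.61638093]
[-100.67368723 -105.60784478  285.49967004] angle from top -47.21434126688292 93.48392622051665
```

Run:
```python
import numpy as np
yaw=np.load("press.npy")[2]
f=lambda a:95*np.array([np.sin(yaw)*np.sin(np.radians(a)),-np.cos(yaw)*np.sin(np.radians(a)),np.cos(np.radians(a))])
for a0,a1,n in[(48,57,9),(57,51,6),(51,45,6)]:
    print(a0,a1,[(f(a0+(a1-a0)*i/n)-f(a0)).round(1).tolist() for i in range(1,n+1)])
```

```text
48 57 [[-0.2, -1.1, -1.2], [-0.3, -2.2, -2.5], [-0.4, -3.2, -3.8], [-0.6, -4.2, -5.1], [-0.7, -5.2, -6.4], [-0.9, -6.2, -7.7], [-1.0, -7.2, -9.1], [-1.1, -8.1, -10.4], [-1.3, -9.0, -11.8]]
57 51 [[0.1, 0.9, 1.4], [0.3, 1.8, 2.7], [0.4, 2.8, 4.1], [0.5, 3.8, 5.4], [0.7, 4.8, 6.7], [0.8, 5.8, 8.0]]
51 45 [[0.1, 1.0, 1.3], [0.3, 2.1, 2.5], [0.4, 3.2, 3.8], [0.6, 4.3, 5.0], [0.8, 5.4, 6.2], [0.9, 6.6, 7.4]]
```

```bash
cat > z.py <<'E'
from h import *
import sys
x,y,yaw=np.load("press.npy");s=robot.read_state();p=s["tool_pos"];c,si=np.cos(yaw),np.sin(yaw)
q=(p[:2]-[x,y])*1e3;l=np.r_[c*q[0]+si*q[1],-si*q[0]+c*q[1],p[2]*1e3+18.8]
ph=np.arctan2(-l[1]-37,l[2]-222);F=s["force"];Fy=-si*F[0]+c*F[1]
print("phi",np.degrees(ph).round(1),"r",np.hypot(l[1]+37,l[2]-222).round(1),"Ftan(lowering dir)",(Fy*np.cos(ph)+F[2]*np.sin(ph)).round(1),"Frad",(-Fy*np.sin(ph)+F[2]*np.cos(ph)).round(1))
if len(sys.argv)>1:
    im,K,E=cam("scene");cv2.imwrite(f"pics/{sys.argv[1]}.png",im)
E
python3 z.py sA
python3 -m inch '[-0.1,-0.6,-0.6,0,0, -0.2,-1.1,-1.2,0,0, -0.3,-1.6,-1.8,0,0, -0.3,-2.2,-2.5,0,0, -0.4,-3.2,-3.8,0,0, -0.4,-3.2,-3.8,0,0]' 25; python3 z.py sB
python3 -m inch '[-0.1,-0.5,-0.6,0,0, -0.2,-1,-1.3,0,0, -0.3,-2,-2.6,0,0, -0.3,-2,-2.6,0,0]' 25; python3 z.py sC
```

```text
phi 47.2 r 93.5 Ftan(lowering dir) -0.1 Frad -0.8
t: 9.45
tool_pos: [0.4538, -0.1431, 0.2632]
orientation: [0.223, 3.134, 0.001]
force: [-1.4, 4.8, 3.0]
opening: 0.025
gripper_force: 25.0
phi 50.1 r 93.4 Ftan(lowering dir) 5.2 Frad -1.5
t: 9.83
tool_pos: [0.4536, -0.1452, 0.2606]
orientation: [0.223, 3.134, 0.001]
force: [-2.0, 4.1, 3.9]
opening: 0.0253
gripper_force: 25.0
phi 52.1 r 93.4 Ftan(lowering dir) 5.4 Frad -0.6
```

```bash
python3 -m inch '[-0.1,-0.5,-0.7,0,0, -0.2,-1,-1.4,0,0, -0.3,-1.9,-2.7,0,0, -0.3,-1.9,-2.7,0,0]' 25; python3 z.py sD
python3 -m inch '[-0.1,-0.5,-0.7,0,0, -0.2,-1,-1.4,0,0, -0.2,-1.3,-2.0,0,0, -0.2,-1.3,-2.0,0,0]' 25; python3 z.py sE
python3 - <<'E'
import cv2,numpy as np
I=[cv2.imread(f"pics/s{k}.png")[140:195,222:272] for k in "ACDE"]
I.insert(0,cv2.imread("pics/scene0.png")[140:195,222:272])
cv2.imwrite("pics/cmp.png",cv2.resize(np.hstack([I[0],I[1],I[2],I[4]]),(800,220),interpolation=cv2.INTER_CUBIC))
E
```

```text
t: 10.22
tool_pos: [0.4533, -0.1472, 0.2578]
orientation: [0.223, 3.134, 0.0]
force: [-1.4, 5.0, 4.5]
opening: 0.0255
gripper_force: 25.0
phi 54.2 r 93.4 Ftan(lowering dir) 6.5 Frad -1.2
t: 10.6
tool_pos: [0.4531, -0.1485, 0.2559]
orientation: [0.223, 3.133, 0.0]
force: [-2.4, 4.6, 4.3]
opening: 0.0256
gripper_force: 25.0
phi 55.6 r 93.4 Ftan(lowering dir) 6.0 Frad -1.0
```

View pics/cmp.png

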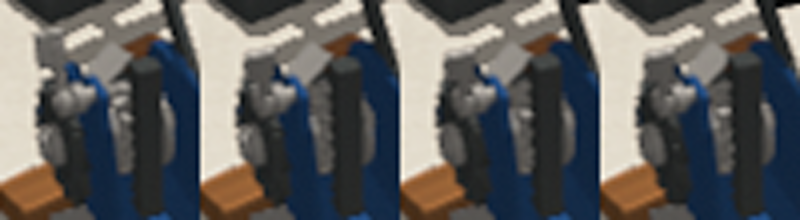

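The first panel against the rest shows the tab thrown over and staying there (now near (255,60) in the second panel). The pawl nose can't be made out at this size, so I'll wind slightly more and confirm by force once the crank passes the start angle. Next is the lowering arc.

```bash
python3 -m inch '[-0.1,-0.5,-0.7,0,0, -0.1,-0.9,-1.4,0,0, -0.1,-0.9,-1.4,0,0]' 25; python3 z.py
python3 - <<'E'
import numpy as np
yaw=np.load("press.npy")[2]
f=lambda a:93.8*np.array([np.sin(yaw)*np.sin(np.radians(a)),-np.cos(yaw)*np.sin(np.radians(a)),np.cos(np.radians(a))])
for a0,n,st in[(56.6,10,.6),(50.6,10,.6)]+[(44.6-8*k,10,.8) for k in range(7)]:
    print(a0,'['+', '.join(','.join('%.1f'%v for v in f(a0-st*i)-f(a0))+',0,0' for i in range(1,n+1))+']')
E
```

```text
t: 10.9
tool_pos: [0.453, -0.1494, 0.2545]
orientation: [0.223, 3.134, 0.0]
force: [-1.7, 4.7, 4.9]
opening: 0.0255
gripper_force: 25.0
phi 56.7 r 93.4 Ftan(lowering dir) 6.5 Frad -1.0
56.6 [0.1,0.5,0.8,0,0, 0.2,1.1,1.6,0,0, 0.2,1.6,2.4,0,0, 0.3,2.2,3.2,0,0, 0.4,2.8,4.0,0,0, 0.5,3.4,4.8,0,0, 0.6,4.0,5.6,0,0, 0.6,4.6,6.4,0,0, 0.7,5.2,7.1,0,0, 0.8,5.8,7.9,0,0]
50.6 [0.1,0.6,0.8,0,0, 0.2,1.3,1.5,0,0, 0.3,1.9,2.2,0,0, 0.4,2.5,3.0,0,0, 0.4,3.2,3.7,0,0, 0.5,3.8,4.4,0,0, 0.6,4.5,5.1,0,0, 0.7,5.2,5.9,0,0, 0.8,5.9,6.6,0,0, 0.9,6.6,7.3,0,0]
44.6 [0.1,0.9,0.9,0,0, 0.3,1.9,1.8,0,0, 0.4,2.8,2.7,0,0, 0.5,3.8,3.6,0,0, 0.7,4.8,4.4,0,0, 0.8,5.8,5.3,0,0, 0.9,6.8,6.1,0,0, 1.1,7.8,6.9,0,0, 1.2,8.8,7.7,0,0, 1.4,9.8,8.5,0,0]
36.6 [0.1,1.0,0.8,0,0, 0.3,2.1,1.5,0,0, 0.4,3.2,2.3,0,0, 0.6,4.2,3.0,0,0, 0.7,5.3,3.7,0,0, 0.9,6.4,4.4,0,0, 1.1,7.5,5.1,0,0, 1.2,8.7,5.8,0,0, 1.4,9.8,6.4,0,0, 1.5,10.9,7.1,0,0]
28.6 [0.2,1.1,0.6,0,0, 0.3,2.3,1.2,0,0, 0.5,3.5,1.8,0,0, 0.6,4.6,2.4,0,0, 0.8,5.8,2.9,0,0, 1.0,7.0,3.5,0,0, 1.1,8.2,4.0,0,0, 1.3,9.4,4.5,0,0, 1.5,10.6,5.0,0,0, 1.6,11.8,5.4,0,0]
20.6 [0.2,1.2,0.5,0,0, 0.3,2.4,0.9,0,0, 0.5,3.7,1.3,0,0, 0.7,4.9,1.7,0,0, 0.9,6.1,2.1,0,0, 1.0,7.4,2.5,0,0, 1.2,8.6,2.8,0,0, 1.4,9.9,3.1,0,0, 1.6,11.2,3.4,0,0, 1.7,12.4,3.7,0,0]
12.600000000000001 [0.2,1.3,0.3,0,0, 0.4,2.5,0.5,0,0, 0.5,3.8,0.8,0,0, 0.7,5.1,1.0,0,0, 0.9,6.4,1.2,0,0, 1.1,7.7,1.4,0,0, 1.2,8.9,1.6,0,0, 1.4,10.2,1.7,0,0, 1.6,11.5,1.8,0,0, 1.8,12.8,2.0,0,0]
4.600000000000001 [0.2,1.3,0.1,0,0, 0.4,2.6,0.2,0,0, 0.5,3.9,0.2,0,0, 0.7,5.2,0.3,0,0, 0.9,6.5,0.3,0,0, 1.1,7.8,0.3,0,0, 1.3,9.1,0.3,0,0, 1.4,10.4,0.3,0,0, 1.6,11.7,0.2,0,0, 1.8,13.0,0.1,0,0]
-3.3999999999999986 [0.2,1.3,-0.1,0,0, 0.4,2.6,-0.2,0,0, 0.5,3.9,-0.3,0,0, 0.7,5.2,-0.5,0,0, 0.9,6.5,-0.6,0,0, 1.1,7.7,-0.8,0,0, 1.3,9.0,-1.0,0,0, 1.4,10.3,-1.2,0,0, 1.6,11.6,-1.4,0,0, 1.8,12.9,-1.7,0,0]
```

```bash
python3 -m inch '[0.1,0.5,0.8,0,0, 0.2,1.1,1.6,0,0, 0.2,1.6,2.4,0,0, 0.3,2.2,3.2,0,0, 0.4,2.8,4,0,0, 0.5,3.4,4.8,0,0, 0.6,4,5.6,0,0, 0.6,4.6,6.4,0,0, 0.7,5.2,7.1,0,0, 0.8,5.8,7.9,0,0]' 25; python3 z.py
```

```text
t: 11.73
tool_pos: [0.4538, -0.1438, 0.2624]
orientation: [0.223, 3.134, -0.0]
force: [-2.8, 2.4, 5.1]
opening: 0.0254
gripper_force: 25.0
phi 50.7 r 93.4 Ftan(lowering dir) 5.2 Frad 1.7
```

```bash
python3 -m inch '[0.1,0.6,0.8,0,0, 0.2,1.3,1.5,0,0, 0.3,1.9,2.2,0,0, 0.4,2.5,3,0,0, 0.4,3.2,3.7,0,0, 0.5,3.8,4.4,0,0, 0.6,4.5,5.1,0,0]' 25; python3 z.py
```

```text
t: 12.32
tool_pos: [0.4544, -0.1393, 0.2676]
orientation: [0.223, 3.133, -0.001]
force: [-3.0, 1.8, 5.8]
opening: 0.0255
gripper_force: 25.0
phi 46.5 r 93.5 Ftan(lowering dir) 5.2 Frad 3.0
```

```bash
python3 -m inch '[0.1,0.7,0.8,0,0, 0.2,1.4,1.5,0,0, 0.3,2.1,2.2,0,0, 0.3,2.1,2.2,0,0]' 25; python3 z.py
```

```text
t: 12.65
tool_pos: [0.4547, -0.1371, 0.2699]
orientation: [0.223, 3.133, -0.0]
force: [-3.3, 3.1, 6.6]
opening: 0.0254
gripper_force: 25.0
phi 44.5 r 93.5 Ftan(lowering dir) 6.5 Frad 2.8
```

The load is still on the hand 2.7° past the start angle, so the pawl is off. I'll keep lowering.

```bash
python3 -m inch '[0.1,0.9,0.9,0,0, 0.3,1.9,1.8,0,0, 0.4,2.8,2.7,0,0, 0.5,3.8,3.6,0,0, 0.7,4.8,4.5,0,0, 0.8,5.8,5.4,0,0, 0.9,6.8,6.3,0,0, 1.1,7.8,7.1,0,0, 1.2,8.8,7.9,0,0, 1.4,9.8,8.7,0,0]' 25; python3 z.py
python3 -m inch '[0.1,1,0.8,0,0, 0.3,2.1,1.6,0,0, 0.4,3.2,2.4,0,0, 0.6,4.2,3.1,0,0, 0.7,5.3,3.8,0,0, 0.9,6.4,4.5,0,0, 1.1,7.5,5.2,0,0, 1.2,8.7,5.9,0,0, 1.4,9.8,6.6,0,0, 1.5,10.9,7.3,0,0]' 25; python3 z.py
```

```text
t: 13.48
tool_pos: [0.4561, -0.1273, 0.2785]
orientation: [0.223, 3.133, -0.0]
force: [-3.1, 3.1, 5.2]
opening: 0.0248
gripper_force: 25.0
phi 36.5 r 93.7 Ftan(lowering dir) 5.2 Frad 2.6
t: 14.32
tool_pos: [0.4577, -0.1162, 0.2859]
orientation: [0.223, 3.133, 0.0]
force: [-3.1, 3.8, 5.4]
opening: 0.0257
gripper_force: 25.0
phi 28.3 r 93.9 Ftan(lowering dir) 5.5 Frad 3.2
```

```bash
python3 -m inch '[0.2,1.1,0.6,0,0, 0.3,2.3,1.3,0,0, 0.5,3.5,1.9,0,0, 0.6,4.6,2.5,0,0, 0.8,5.8,3.1,0,0, 1,7,3.7,0,0, 1.1,8.2,4.2,0,0, 1.3,9.4,4.7,0,0, 1.5,10.6,5.2,0,0, 1.6,11.8,5.7,0,0]' 25; python3 z.py
python3 -m inch '[0.2,1.2,0.5,0,0, 0.3,2.4,0.9,0,0, 0.5,3.7,1.4,0,0, 0.7,4.9,1.8,0,0, 0.9,6.1,2.2,0,0, 1,7.4,2.6,0,0, 1.2,8.6,2.9,0,0, 1.4,9.9,3.2,0,0, 1.6,11.2,3.5,0,0, 1.7,12.4,3.8,0,0]' 25; python3 z.py
```

```text
t: 15.15
tool_pos: [0.4594, -0.1042, 0.2915]
orientation: [0.223, 3.133, 0.001]
force: [-2.9, 3.9, 6.4]
opening: 0.0255
gripper_force: 25.0
phi 20.1 r 94.1 Ftan(lowering dir) 5.4 Frad 4.8
t: 15.98
tool_pos: [0.4612, -0.0917, 0.2955]
orientation: [0.222, 3.133, 0.001]
force: [-2.2, 5.1, 6.3]
opening: 0.0256
gripper_force: 25.0
phi 12.0 r 94.3 Ftan(lowering dir) 5.9 Frad 5.1
```

```bash
python3 -m inch '[0.2,1.3,0.3,0,0, 0.4,2.5,0.5,0,0, 0.5,3.8,0.8,0,0, 0.7,5.1,1,0,0, 0.9,6.4,1.2,0,0, 1.1,7.7,1.4,0,0, 1.2,8.9,1.6,0,0, 1.4,10.2,1.7,0,0, 1.6,11.5,1.8,0,0, 1.8,12.8,2,0,0]' 25; python3 z.py
python3 -m inch '[0.2,1.3,0.1,0,0, 0.4,2.6,0.2,0,0, 0.5,3.9,0.2,0,0, 0.7,5.2,0.3,0,0, 0.9,6.5,0.3,0,0, 1.1,7.8,0.3,0,0, 1.2,8.4,0.3,0,0, 1.2,9,0.2,0,0]' 25; python3 z.py
```

```text
t: 16.82
tool_pos: [0.463, -0.0787, 0.2975]
orientation: [0.222, 3.133, 0.002]
force: [-2.6, 6.4, 6.9]
opening: 0.0254
gripper_force: 25.0
phi 4.0 r 94.6 Ftan(lowering dir) 6.4 Frad 6.5
t: 17.48
tool_pos: [0.4643, -0.0695, 0.2979]
orientation: [0.222, 3.132, 0.002]
force: [-2.7, 6.9, 8.2]
opening: 0.0254
gripper_force: 25.0
phi -1.7 r 94.7 Ftan(lowering dir) 6.2 Frad 8.4
```

```bash
python3 -m inch '[0.1,0.8,0.2,0,0, 0.2,1.6,0.4,0,0, 0.3,2.4,0.6,0,0, 0.5,3.2,0.8,0,0, 0.6,4,0.9,0,0, 0.7,4.8,0.9,0,0, 0.8,5.6,0.9,0,0, 0.9,6.4,0.9,0,0, 1,7.2,0.8,0,0, 1.1,8,0.7,0,0]' 25; python3 z.py
```

```text
t: 18.32
tool_pos: [0.4654, -0.0614, 0.2976]
orientation: [0.222, 3.133, 0.003]
force: [0.6, 6.2, 2.6]
opening: 0.0252
gripper_force: 25.0
phi -6.6 r 95.0 Ftan(lowering dir) 5.9 Frad 3.3
```

```bash
python3 -m inch '[0.1,0.6,0,0,0, 0.2,1.2,-0.1,0,0, 0.2,1.8,-0.2,0,0, 0.3,2.4,-0.2,0,0, 0.4,3,-0.3,0,0, 0.5,3.6,-0.4,0,0, 0.6,4.2,-0.5,0,0, 0.7,4.8,-0.6,0,0, 0.7,5.3,-0.7,0,0, 0.8,5.8,-0.8,0,0]' 25; python3 z.py
python3 - <<'E'
import numpy as np
yaw=np.load("press.npy")[2]
f=lambda a:95*np.array([np.sin(yaw)*np.sin(np.radians(a)),-np.cos(yaw)*np.sin(np.radians(a)),np.cos(np.radians(a))])
for k in range(13):
    a0=-10-3*k; print(a0,'['+', '.join(','.join('%.1f'%v for v in f(a0-.3*i)-f(a0))+',0,0' for i in (2,4,6,8,10))+']')
E
```

```text
t: 19.15
tool_pos: [0.4663, -0.0555, 0.2968]
orientation: [0.221, 3.133, 0.003]
force: [0.3, 7.5, 0.7]
opening: 0.0253
gripper_force: 25.0
phi -10.2 r 95.1 Ftan(lowering dir) 7.2 Frad 2.0
-10 [0.1,1.0,-0.2,0,0, 0.3,1.9,-0.4,0,0, 0.4,2.9,-0.6,0,0, 0.5,3.9,-0.8,0,0, 0.7,4.8,-1.0,0,0]
-13 [0.1,1.0,-0.2,0,0, 0.3,1.9,-0.5,0,0, 0.4,2.9,-0.7,0,0, 0.5,3.8,-1.0,0,0, 0.7,4.8,-1.2,0,0]
-16 [0.1,0.9,-0.3,0,0, 0.3,1.9,-0.6,0,0, 0.4,2.8,-0.9,0,0, 0.5,3.8,-1.2,0,0, 0.7,4.7,-1.5,0,0]
-19 [0.1,0.9,-0.3,0,0, 0.3,1.9,-0.7,0,0, 0.4,2.8,-1.0,0,0, 0.5,3.7,-1.4,0,0, 0.6,4.6,-1.7,0,0]
-22 [0.1,0.9,-0.4,0,0, 0.3,1.8,-0.8,0,0, 0.4,2.7,-1.2,0,0, 0.5,3.6,-1.6,0,0, 0.6,4.5,-2.0,0,0]
-25 [0.1,0.9,-0.4,0,0, 0.2,1.8,-0.9,0,0, 0.4,2.7,-1.3,0,0, 0.5,3.5,-1.8,0,0, 0.6,4.4,-2.2,0,0]
-28 [0.1,0.9,-0.5,0,0, 0.2,1.7,-1.0,0,0, 0.4,2.6,-1.4,0,0, 0.5,3.4,-1.9,0,0, 0.6,4.3,-2.4,0,0]
-31 [0.1,0.8,-0.5,0,0, 0.2,1.7,-1.0,0,0, 0.4,2.5,-1.6,0,0, 0.5,3.3,-2.1,0,0, 0.6,4.2,-2.7,0,0]
-34 [0.1,0.8,-0.6,0,0, 0.2,1.6,-1.1,0,0, 0.3,2.4,-1.7,0,0, 0.5,3.2,-2.3,0,0, 0.6,4.0,-2.9,0,0]
-37 [0.1,0.8,-0.6,0,0, 0.2,1.6,-1.2,0,0, 0.3,2.3,-1.8,0,0, 0.4,3.1,-2.5,0,0, 0.5,3.9,-3.1,0,0]
-40 [0.1,0.8,-0.6,0,0, 0.2,1.5,-1.3,0,0, 0.3,2.2,-2.0,0,0, 0.4,3.0,-2.6,0,0, 0.5,3.7,-3.3,0,0]
-43 [0.1,0.7,-0.7,0,0, 0.2,1.4,-1.4,0,0, 0.3,2.1,-2.1,0,0, 0.4,2.8,-2.8,0,0, 0.5,3.5,-3.5,0,0]
-46 [0.1,0.7,-0.7,0,0, 0.2,1.4,-1.4,0,0, 0.3,2.0,-2.2,0,0, 0.4,2.7,-2.9,0,0, 0.5,3.3,-3.7,0,0]
```

```bash
echo 'sys.exit(0 if Fy*np.cos(ph)+F[2]*np.sin(ph)>4 else 1)' >> z.py
python3 -m inch '[0.1,0.5,-0.1,0,0, 0.1,1,-0.2,0,0, 0.2,1.5,-0.3,0,0, 0.3,1.9,-0.4,0,0, 0.3,2.4,-0.5,0,0]' >/dev/null; python3 z.py &&
python3 -m inch '[0.1,0.5,-0.1,0,0, 0.1,1,-0.2,0,0, 0.2,1.5,-0.3,0,0, 0.3,1.9,-0.4,0,0, 0.3,2.4,-0.5,0,0]' >/dev/null && python3 z.py &&
python3 -m inch '[0.1,0.5,-0.1,0,0, 0.1,1,-0.2,0,0, 0.2,1.5,-0.3,0,0, 0.3,1.9,-0.5,0,0, 0.3,2.4,-0.6,0,0]' >/dev/null && python3 z.py &&
python3 -m inch '[0.1,0.5,-0.1,0,0, 0.1,1,-0.2,0,0, 0.2,1.5,-0.3,0,0, 0.3,1.9,-0.5,0,0, 0.3,2.4,-0.6,0,0]' >/dev/null && python3 z.py
```

```text
phi -11.7 r 95.1 Ftan(lowering dir) 6.7 Frad 3.5
phi -13.2 r 95.1 Ftan(lowering dir) 6.4 Frad 3.5
phi -14.7 r 95.2 Ftan(lowering dir) 6.4 Frad 3.9
phi -16.2 r 95.3 Ftan(lowering dir) 6.5 Frad 4.2
```

```bash
python3 -m inch '[0.1,0.5,-0.1,0,0, 0.1,0.9,-0.2,0,0, 0.2,1.4,-0.4,0,0, 0.3,1.9,-0.5,0,0, 0.3,2.4,-0.6,0,0]' >/dev/null; python3 z.py &&
python3 -m inch '[0.1,0.5,-0.1,0,0, 0.1,0.9,-0.2,0,0, 0.2,1.4,-0.4,0,0, 0.3,1.9,-0.5,0,0, 0.3,2.4,-0.7,0,0]' >/dev/null && python3 z.py &&
python3 -m inch '[0.1,0.5,-0.1,0,0, 0.1,0.9,-0.3,0,0, 0.2,1.4,-0.4,0,0, 0.3,1.9,-0.6,0,0, 0.3,2.3,-0.7,0,0]' >/dev/null && python3 z.py &&
python3 -m inch '[0.1,0.5,-0.1,0,0, 0.1,0.9,-0.3,0,0, 0.2,1.4,-0.5,0,0, 0.3,1.9,-0.7,0,0, 0.3,2.3,-0.8,0,0]' >/dev/null && python3 z.py
```

```text
phi -17.7 r 95.3 Ftan(lowering dir) 7.1 Frad 2.7
phi -19.2 r 95.3 Ftan(lowering dir) 6.7 Frad 3.4
phi -20.7 r 95.4 Ftan(lowering dir) 6.7 Frad 1.9
phi -22.2 r 95.5 Ftan(lowering dir) 7.2 Frad 1.9
```

```bash
python3 -m inch '[0.1,0.5,-0.2,0,0, 0.1,0.9,-0.4,0,0, 0.2,1.4,-0.6,0,0, 0.3,1.8,-0.8,0,0, 0.3,2.3,-1,0,0]' >/dev/null; python3 z.py &&
python3 -m inch '[0.1,0.5,-0.2,0,0, 0.1,0.9,-0.4,0,0, 0.2,1.4,-0.6,0,0, 0.3,1.8,-0.8,0,0, 0.3,2.2,-1,0,0]' >/dev/null && python3 z.py &&
python3 -m inch '[0.1,0.5,-0.2,0,0, 0.1,0.9,-0.4,0,0, 0.2,1.4,-0.7,0,0, 0.3,1.8,-0.9,0,0, 0.3,2.2,-1.1,0,0]' >/dev/null && python3 z.py &&
python3 -m inch '[0.1,0.5,-0.2,0,0, 0.1,0.9,-0.4,0,0, 0.2,1.3,-0.7,0,0, 0.3,1.8,-0.9,0,0, 0.3,2.2,-1.1,0,0]' >/dev/null && python3 z.py
```

```text
phi -23.7 r 95.5 Ftan(lowering dir) 7.0 Frad 2.8
phi -25.2 r 95.6 Ftan(lowering dir) 7.0 Frad 3.4
phi -26.7 r 95.6 Ftan(lowering dir) 7.8 Frad 3.3
phi -28.2 r 95.7 Ftan(lowering dir) 5.6 Frad 2.8
```

```bash
python3 -m inch '[0,0.3,-0.2,0,0, 0.1,0.7,-0.4,0,0]' >/dev/null; python3 z.py &&
python3 -m inch '[0,0.3,-0.2,0,0, 0.1,0.7,-0.4,0,0]' >/dev/null && python3 z.py &&
python3 -m inch '[0,0.3,-0.2,0,0, 0.1,0.7,-0.4,0,0]' >/dev/null && python3 z.py
```

```text
phi -28.6 r 95.7 Ftan(lowering dir) 7.4 Frad 4.2
phi -29.1 r 95.6 Ftan(lowering dir) 6.9 Frad 3.9
phi -29.6 r 95.7 Ftan(lowering dir) 6.9 Frad 4.1
```

```bash
python3 -m inch '[0.1,0.4,-0.2,0,0, 0.1,0.8,-0.5,0,0, 0.2,1.3,-0.7,0,0, 0.3,1.7,-1,0,0, 0.3,2.1,-1.2,0,0]' >/dev/null; python3 z.py &&
python3 -m inch '[0.1,0.4,-0.2,0,0, 0.1,0.8,-0.5,0,0, 0.2,1.3,-0.7,0,0, 0.3,1.7,-1,0,0, 0.3,2.1,-1.3,0,0]' >/dev/null && python3 z.py &&
python3 -m inch '[0.1,0.4,-0.2,0,0, 0.1,0.8,-0.5,0,0, 0.2,1.2,-0.8,0,0, 0.3,1.6,-1.1,0,0, 0.3,2,-1.4,0,0]' >/dev/null && python3 z.py &&
python3 -m inch '[0.1,0.4,-0.3,0,0, 0.1,0.8,-0.6,0,0, 0.2,1.2,-0.9,0,0, 0.3,1.6,-1.2,0,0, 0.3,2,-1.5,0,0]' >/dev/null && python3 z.py
```

```text
phi -31.1 r 95.7 Ftan(lowering dir) 6.8 Frad 3.8
phi -32.6 r 95.8 Ftan(lowering dir) 7.0 Frad 4.6
phi -34.1 r 95.8 Ftan(lowering dir) 6.6 Frad 5.8
phi -35.6 r 95.9 Ftan(lowering dir) 6.9 Frad 6.7
```

```bash
python3 -m inch '[0.1,0.5,-0.1,0,0, 0.1,1,-0.2,0,0, 0.2,1.5,-0.4,0,0, 0.3,2,-0.6,0,0, 0.3,2.4,-0.8,0,0]' >/dev/null; python3 z.py &&
python3 -m inch '[0.1,0.4,-0.3,0,0, 0.1,0.8,-0.6,0,0, 0.2,1.2,-0.9,0,0, 0.2,1.6,-1.2,0,0, 0.2,2,-1.5,0,0]' >/dev/null && python3 z.py &&
python3 -m inch '[0.1,0.4,-0.3,0,0, 0.1,0.8,-0.6,0,0, 0.2,1.2,-0.9,0,0, 0.2,1.5,-1.2,0,0, 0.2,1.9,-1.6,0,0]' >/dev/null && python3 z.py &&
python3 -m inch '[0.1,0.4,-0.3,0,0, 0.1,0.7,-0.6,0,0, 0.2,1.1,-0.9,0,0, 0.2,1.5,-1.2,0,0, 0.2,1.8,-1.6,0,0]' >/dev/null && python3 z.py
```

```text
phi -37.1 r 95.9 Ftan(lowering dir) 7.3 Frad 2.4
phi -38.6 r 96.0 Ftan(lowering dir) 6.9 Frad 3.2
phi -40.1 r 96.0 Ftan(lowering dir) 6.7 Frad 3.0
phi -40.6 r 96.0 Ftan(lowering dir) -0.3 Frad 4.6
```

The load came off at 40.6°, so the plate is on the block. I'll hold and re-read.

```bash
for i in 1; do python3 -m inch '[0,0,0,0,0, 0,0,0,0,0]' >/dev/null; python3 z.py;  python3 -m inch '[0,0,0,0,0]' >/dev/null; python3 z.py; done
```

```text
phi -40.6 r 96.0 Ftan(lowering dir) 1.4 Frad 3.2
phi -40.6 r 96.0 Ftan(lowering dir) 1.1 Frad 3.2
```

```bash
python3 -m inch '[0,0.2,-0.1,0,0, 0,0.2,-0.1,0,0, 0,0.2,-0.1,0,30, 0,0.2,-0.1,0,40, 0,0.2,-0.1,0,60, 0,0.2,-0.1,0,80, 0,0.2,-0.1,0,80, 0,0.2,-0.1,0,80]'; python3 -m inch '[0,0,10,0,80, 0,0,30,0,80, 0,0,60,0,80, 0,0,95,0,80, 0,0,130,0,80, 0,0,160,0,80, 0,0,180,0,80, 0,0,180,0,80]'
python3 - <<'E'
from h import *
im,K,E=cam("scene"); im2,K2,E2=cam("wrist")
a=cv2.resize(im[105:275,185:345],(480,510),interpolation=cv2.INTER_CUBIC); cv2.imwrite("pics/end.png",np.hstack([a,cv2.resize(im2[60:384,60:260],(315,510))]))
E
```

```text
t: 28.9
tool_pos: [0.4716, -0.0102, 0.2755]
orientation: [-0.223, -3.133, 0.0]
force: [0.5, 0.9, -0.0]
opening: 0.0569
gripper_force: 0.0
t: 29.57
tool_pos: [0.4726, -0.0102, 0.462]
orientation: [0.222, 3.125, -0.001]
force: [0.3, -0.5, 0.1]
opening: 0.0743
gripper_force: 0.0
```

View pics/end.png

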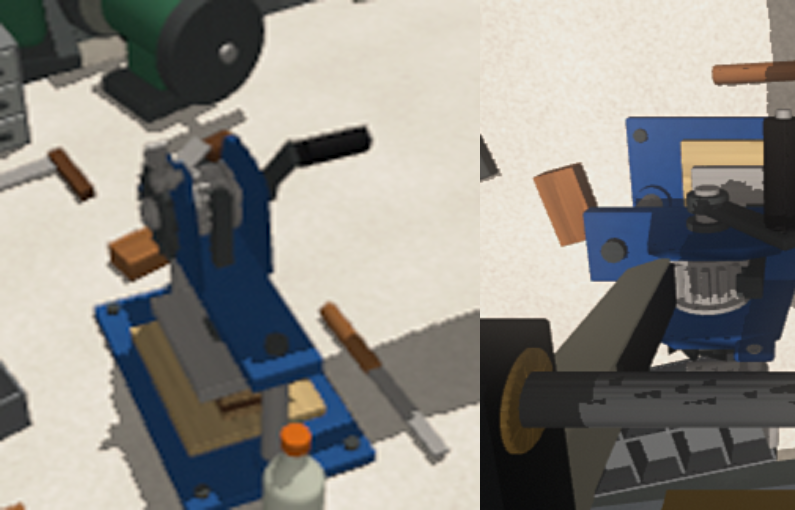

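The plate is down on the block, with the rack lowered and the crank past the top. The lever is still over, the bystanders haven't moved, and the robot is clear. I'm handing in.

```bash
python3 -m inch '[0,0,0,0,80, 0,0,0,0,80]' >/dev/null; python3 -c "
from plant import job; print(job.close_job())"
```

```text
the job is handed in; nothing more can be done
None
```

The job is handed in, about 30 s in: lever thrown to its stop, plate eased down until the load came off the crank, crank let go with about 1 N left on it. The pawl I confirmed only by force, since the load stayed on the hand well past the start angle. No verdict came back.

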